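# Rake desiccant chunks level on a sprung drying tray

### The arm

A 7-joint arm with a two-finger parallel gripper is mounted at the origin on the work surface. World frame = base frame: x ahead of the robot, y to its left, z up, the work surface at z = 0. Lengths are in m, angles in rad, forces in N, time in s.
With the tool pointing down it reaches from about 0.4 to 0.925 m from the base axis. Payload 4.1 kg.
Tool frame: the origin (TCP) lies midway between the tips of the shut fingers; the grasp point (between the pads) lies 19 mm behind it; z points along the fingers, y is the direction in which the jaws open and shut (so a half turn about z gives the same grasp; the last joint's range is limited). The gripper opens to 85 mm and grips with 20 to 120 N. Pads are 22 mm wide; open, the fingers measure 114 mm over their backs; the gripper's body (76 mm by 85 mm) begins 54 mm behind the grasp point. The pads swing forward as they close: fully open they stand 13 mm farther back than shut.
Start: joints at [-1.386, 0.398, 0.045, 1.537, -0.019, 1.207, -0.051], TCP at [0.182, 0.624, 0.231] pointing down, gripper open.
Joint ranges: [-2.82, 2.82], [-0.49, 2.23], [-1.37, 1.46], [0, 2.46], [-1.36, 4.5], [0.23, 2], [-2.94, 2.94]. Speed limits (rad/s): [2.57, 2.57, 3.14, 3.14, 3.14, 3.14, 3.14].

### API

Orientations are given as [roll, pitch, yaw] about the fixed x, y, z axes, in that order (R = Rz(yaw) Ry(pitch) Rx(roll)).
In Python, from station import manip gives the robot as it stands. The module is installed in compiled form; this text tells all that it offers.
- The arm moves only by the tool play_rows, never from a script. Its argument "plan" is a list that holds one entry, the list of rows, each a list of 4 numbers: the shift along the world's x, y, z in cm, then the turn about the world's z in rad. In form: [[[dx, dy, dz, turn], ...]]. A call has exactly 10 rows; each row is the pose to reach, as a shift and turn from the pose commanded when the call began; what a row does not reach only later rows make up. A row lasts 1/10 s, in which the tool goes at most 50 mm and 8.59 degrees, less where a joint would pass 70% of its speed; a pose out of reach is approached as far as the arm can. A call with a gripper value outside its range is refused whole. "grip" is the finger opening in cm, from 0 to 8.54, set as the call begins (left out, the last holds). The fingers move at their own pace and stop on an object; "force" is the grip in N (left out, the last holds). Time passes only in rows, so rows that repeat a pose let the fingers close, or fill a call up. It gives the time, the measured TCP pose, the force and the opening at its end, in the units of the state.
- manip.observe(): the state, without advancing time (a new reading comes with each control period).
- manip.capture(name): name is "scene" or "top"; returns (picture, depth): 384x512x3 uint8, red, green, blue; 384x512 float32, m along the optical axis (not along the pixel's ray), 0 where there is no reading.
- manip.get_calibration(name): a dict with "fx", "fy", "cx", "cy" (pixels), "R" (3x3) and "t" (3): a world point X has camera coordinates R X + t. Camera axes: x right, y down, z forward; pixel columns grow to the right and rows downward; lengths in m; the calibration is good to about 2 mm. A picture is of the moment at which its call begins. get_calibration takes no time and is no camera call.
- manip.close_job(): hands the job in, once; it reports no verdict.
The state is a dict: "time_s": time; "joint_pos": joint angles; "qvel": joint speeds; "tau": joint torques, N m; "ee_pos": TCP position; "tool_rot": TCP orientation; "contact_force": force on the tool from outside, world axes, zero at the start; "torque": the same for the moment, N m; "grip_width": finger opening in m.
Only numpy, scipy, OpenCV 4.12 (cv2) and the standard library are available. Lean on these libraries where they do the work, as an engineer would, in place of code of your own. Each camera call takes 0.05 s, during which the arm holds its last target.

### The job

Take the rake from its rest and spread the heap of orange desiccant chunks over the tray into one even layer: nothing lying on anything else and at least two chunks in each third of the tray's length. Do the raking with the rake only, and for at least one steady stroke of a second or more draw chunks along with the tines resting lightly on the sprung plate (a few newtons, never 10 N or more on the tray). Then stand the rake back in its rest, and leave the jar and the two black filter holders where they are.

Things in the scene. Friction and masses are not known exactly. Their poses are not given: they have to be found in the camera images.
- tray: Fixed blue open tray, level, on the table: 284 mm outside along its own y (the long way), 144 mm along x; walls 7 mm thick, top 68 mm above the table; inside 270 x 130 mm, filled by a sprung grey plate. Origin: middle of its underside, on the table. The thirds of its length meet at y = -45 and +45 mm (white marks on the long rims).
- tray_mid (a point): Middle of where the top of the tray's sprung grey plate would be if unloaded, 40 mm above the table; fixed to the tray, not to the plate. The plate sags 2 to 8 mm below this under its own unknown weight and the chunks', unmeasured: feel for it. It stays level and gives 0.25 mm per newton wherever pressed.
- rake: Loose upright hand rake, 160 g: three steel tines 6 mm thick, 48 mm long, in a row along its x (42 mm over all, gaps 12 mm); above them a bar 64 (x) x 20 (y) x 10 mm; on it a black handle post 24 (x) x 16 mm (y), from 58 to 128 mm above the tips, yellow band near its top. To be drawn either way along its y. Origin: tip of the middle tine, z up along the post.
- rest: Fixed blue block 100 (x) x 62 (y) x 52 mm high on the table, with a slot 52 (x) x 20 mm (y) right through from above. The tines hang in the slot and the rake's bar lies on the block's top: rake tips 4 mm above the table, rake and rest sharing x, y and yaw. Origin: middle of its underside.
- chunk0: Loose orange desiccant chunk, an uneven lump about 28 x 26 mm and 17 to 23 mm high, 30 g, one of eight (chunk0 to chunk7). Origin: a point inside it, 8 to 14 mm above its underside, different in each. At the start six lie in two rows of three across one end of the tray, about 30 mm clear of the end wall, with two more on top.
- chunk1: Loose orange desiccant chunk, an uneven lump about 28 x 26 mm and 17 to 23 mm high, 30 g, one of eight (chunk0 to chunk7). Origin: a point inside it, 8 to 14 mm above its underside, different in each. At the start six lie in two rows of three across one end of the tray, about 30 mm clear of the end wall, with two more on top.
- chunk2: Loose orange desiccant chunk, an uneven lump about 28 x 26 mm and 17 to 23 mm high, 30 g, one of eight (chunk0 to chunk7). Origin: a point inside it, 8 to 14 mm above its underside, different in each. At the start six lie in two rows of three across one end of the tray, about 30 mm clear of the end wall, with two more on top.
- chunk3: Loose orange desiccant chunk, an uneven lump about 28 x 26 mm and 17 to 23 mm high, 30 g, one of eight (chunk0 to chunk7). Origin: a point inside it, 8 to 14 mm above its underside, different in each. At the start six lie in two rows of three across one end of the tray, about 30 mm clear of the end wall, with two more on top.
- chunk4: Loose orange desiccant chunk, an uneven lump about 28 x 26 mm and 17 to 23 mm high, 30 g, one of eight (chunk0 to chunk7). Origin: a point inside it, 8 to 14 mm above its underside, different in each. At the start six lie in two rows of three across one end of the tray, about 30 mm clear of the end wall, with two more on top.
- chunk5: Loose orange desiccant chunk, an uneven lump about 28 x 26 mm and 17 to 23 mm high, 30 g, one of eight (chunk0 to chunk7). Origin: a point inside it, 8 to 14 mm above its underside, different in each. At the start six lie in two rows of three across one end of the tray, about 30 mm clear of the end wall, with two more on top.
- chunk6: Loose orange desiccant chunk, an uneven lump about 28 x 26 mm and 17 to 23 mm high, 30 g, one of eight (chunk0 to chunk7). Origin: a point inside it, 8 to 14 mm above its underside, different in each. At the start six lie in two rows of three across one end of the tray, about 30 mm clear of the end wall, with two more on top.
- chunk7: Loose orange desiccant chunk, an uneven lump about 28 x 26 mm and 17 to 23 mm high, 30 g, one of eight (chunk0 to chunk7). Origin: a point inside it, 8 to 14 mm above its underside, different in each. At the start six lie in two rows of three across one end of the tray, about 30 mm clear of the end wall, with two more on top.
- jar: Bystander: amber jar with white cap, 60 mm across, 85 mm high, loose. Origin: middle of its underside.
- filter_a: Bystander: upright black filter holder, 20 x 75 x 50 mm high, loose. Origin: middle of its underside.
- filter_b: Bystander: upright black filter holder, 20 x 55 x 50 mm high, loose. Origin: middle of its underside.
Mind the look-alikes: they are no part of the job. What is shaped like the rake but turquoise or white is not meant.

How it is judged:
By the outcome, as a careful person would: the job done as asked, in the order asked, and still so for the second after the job is handed in, with the robot touching nothing.
It also fails if it takes over 72 s, if anything falls off the work surface, if the arm or the gripper's body presses on something with over 40 N, if the wrist force passes 120 N, or if a joint passes its speed limit or range.

## Working session

There is one attempt and no reset: what is moved stays moved. The work goes in short steps, Python scripts to look and compute and a tool call to move; the robot and the scene stay as the last step left them, time stands still between calls to the robot, and variables do not carry over. Pictures are saved under pics/ and viewed, and the job is handed in when it is done.

Besides the shell and the picture viewer there is one more tool, called as name(argument=value, ...), one argument or row to a line, values as JSON. play_rows: Moves the arm, as the interface text tells. Its arguments: {"type":"object","properties":{"plan":{"type":"array","items":{"type":"array","items":{"type":"array","items":{"type":"number"}}}},"grip":{"type":"number"},"force":{"type":"number"}},"required":["plan"]}

```bash
mkdir -p pics; python3 - <<'E'
from station import manip
import cv2,numpy as np
print(manip.observe())
for n in("scene","top"):
    p,d=manip.capture(n); cv2.imwrite(f"pics/{n}0.png",p[:,:,::-1]); np.save(f"{n}0_d.npy",d); np.save(f"{n}0_p.npy",p)
    print(n,manip.get_calibration(n))
E
```

```text
{'time_s': 0.0, 'joint_pos': array([-1.38597326,  0.39918972,  0.04503664,  1.53788187, -0.0187031 ,
        1.20694035, -0.05067959]), 'qvel': array([ 0.00071228, -0.00179769, -0.0012298 , -0.00060928, -0.00051538,
        0.00027112, -0.00026107]), 'tau': array([-8.35612009e-04, -4.75119710e+01,  1.36372771e+00, -2.54222953e+01,
        1.13244410e-02,  9.35903314e-03, -4.14999491e-06]), 'ee_pos': array([0.18181694, 0.62337668, 0.23026419]), 'tool_rot': array([-3.13959951e+00,  1.35422212e-04,  2.85789851e+00]), 'contact_force': array([-0.37941804,  0.3666641 , -0.62201831]), 'torque': array([-0.05343058, -0.00352257, -0.00367057]), 'grip_width': 0.08539250662670277}
scene {'fx': 439.2421665597829, 'fy': 439.2421665597829, 'cx': 251.87085401027574, 'cy': 188.268063795189, 'R': array([[ 4.90390624e-01,  8.71502709e-01, -2.52085143e-04],
       [ 7.16642643e-01, -4.03416132e-01, -5.68927716e-01],
       [-4.95923741e-01,  2.78816163e-01, -8.22387494e-01]]), 't': array([-0.35382529, -0.36656324,  1.38779126])}
top {'fx': 406.30594340054785, 'fy': 406.30594340054785, 'cx': 260.5762861240545, 'cy': 188.72733035685036, 'R': array([[-0.01004648, -0.99989928, -0.01002466],
       [-0.99257652,  0.01118707, -0.12110618],
       [ 0.12120613,  0.00873355, -0.99258894]]), 't': array([0.07209662, 0.6096168 , 1.2953949 ])}
```

View pics/scene0.png

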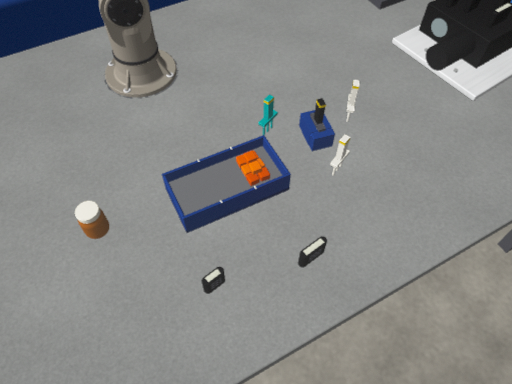

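View pics/top0.png

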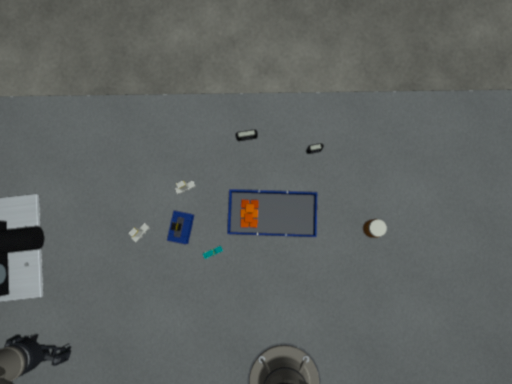

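The candidates shaped like the rake, as scene / top pixels:
- Turquoise: (268,112) / (212,252).
- White: (353,97) / (138,232), and (341,152) / (185,186).
- Black handle with yellow band, standing in the blue block: (320,115) / (178,227).

Only the last one fits the description (black post, yellow band, in the rest). Next I'll confirm it with a crop and measure.

```bash
cat > h.py <<'E'
import numpy as np,cv2
from station import manip
C={n:manip.get_calibration(n) for n in("scene","top")}
def pts(n,d,mask=None):
    c=C[n]; v,u=np.nonzero((d>0) if mask is None else (mask&(d>0)))
    z=d[v,u]; X=np.c_[(u-c['cx'])/c['fx']*z,(v-c['cy'])/c['fy']*z,z]
    return (X-c['t'])@c['R'],u,v
def ray(n,u,v,h):
    c=C[n]; o=-c['R'].T@c['t']; r=c['R'].T@np.array([(u-c['cx'])/c['fx'],(v-c['cy'])/c['fy'],1.])
    return o+r*(h-o[2])/r[2]
def proj(n,X):
    c=C[n]; q=np.atleast_2d(X)@c['R'].T+c['t']; return np.c_[q[:,0]/q[:,2]*c['fx']+c['cx'],q[:,1]/q[:,2]*c['fy']+c['cy']]
def tri(a,b): # pixel in scene a, top b
    A=[];y=[]
    P=[]
    for n,p in(("scene",a),("top",b)):
        c=C[n];K=np.array([[c['fx'],0,c['cx']],[0,c['fy'],c['cy']],[0,0,1]]);P.append(K@np.c_[c['R'],c['t']])
    X=cv2.triangulatePoints(P[0],P[1],np.array(a,float).reshape(2,1),np.array(b,float).reshape(2,1))[:,0]
    return X[:3]/X[3]
def hsv(p): return cv2.cvtColor(p,cv2.COLOR_RGB2HSV)
E
python3 - <<'E'
from h import *
ps=np.load('scene0_p.npy');pt=np.load('top0_p.npy')
def crop(p,u0,v0,w,h,s): return cv2.resize(p[v0:v0+h,u0:u0+w,::-1],None,fx=s,fy=s,interpolation=cv2.INTER_CUBIC)
a=crop(ps,150,80,220,155,3.6);cv2.imwrite('pics/s_crop.png',a)
a=crop(pt,120,170,210,100,3.8);cv2.imwrite('pics/t_crop.png',a)
for n,p in(("scene",ps),("top",pt)):
    d=np.load(n+'0_d.npy');H=hsv(p)
    X,u,v=pts(n,d); print(n,'depth valid',(d>0).mean())
    blue=(H[...,0]>105)&(H[...,0]<130)&(H[...,1]>150)&(H[...,2]>40)
    X,u,v=pts(n,d,blue)
    for nm,hz,box in(("tray",.068,None),("rest",.052,None)):
        s=abs(X[:,2]-hz)<.006
        lab=cv2.connectedComponentsWithStats((np.bincount(v[s]*512+u[s],minlength=384*512)>0).reshape(384,512).astype(np.uint8))
        for i in range(1,lab[0]):
            if lab[2][i,4]<30: continue
            m=s&(lab[1][v,u]==i); 
            r=cv2.minAreaRect((X[m,:2]*1000).astype(np.float32)); print(n,nm,lab[2][i],np.round(X[m].mean(0),4),np.round(np.median(X[m,2]),4),r)
E
```

```text
scene depth valid 0.996063232421875
scene tray [233 135  57  53 251] [0.5455 0.147  0.0671] 0.0672 ((538.7447509765625, 127.99250793457031), (90.11856079101562, 144.14002990722656), 86.77437591552734)
scene tray [200 149  30  13  55] [0.4661 0.0351 0.0669] 0.0668 ((465.23248291015625, 36.386905670166016), (81.36798858642578, 8.315299987792969), 86.5059585571289)
scene tray [163 161  57  59 297] [ 0.5391 -0.0825  0.0668] 0.0669 ((528.466552734375, -63.14812469482422), (94.14644622802734, 145.514892578125), 87.14354705810547)
scene tray [223 188  32  15  80] [0.6027 0.0285 0.0673] 0.0671 ((602.21240234375, 29.47270393371582), (81.2419662475586, 7.773484706878662), 87.75885772705078)
scene rest [301 111  33  29 389] [0.501  0.3225 0.0515] 0.0515 ((493.39715576171875, 330.69134521484375), (62.86223220825195, 100.2588882446289), 77.4120864868164)
scene rest [262 142  24  33  74] [0.5388 0.1668 0.0517] 0.0517 ((534.8795166015625, 166.96022033691406), (2.515751361846924, 123.40374755859375), 87.38201141357422)
top depth valid 0.9959360758463541
top tray [228 190  20  41  88] [0.5546 0.158  0.0663] 0.0663 ((549.145751953125, 161.9088134765625), (50.10755920410156, 138.23265075683594), 63.972137451171875)
top tray [261 191  25   2  32] [0.5973 0.027  0.0669] 0.0671 ((597.25732421875, 25.70066261291504), (76.74970245361328, 4.004835605621338), 89.3165283203125)
top tray [299 192  18  44  89] [ 0.5407 -0.0997  0.0671] 0.067 ((526.3765258789062, -82.74797058105469), (54.816673278808594, 136.5271453857422), 87.97437286376953)
top tray [228 232  27   2  30] [0.4667 0.1322 0.0673] 0.0673 ((467.6973571777344, 128.68377685546875), (82.42704010009766, 3.1553432941436768), 89.23844909667969)
top rest [168 211  24  33 344] [0.4868 0.3245 0.0511] 0.0512 ((488.0837097167969, 328.56451416015625), (60.37221908569336, 94.9460678100586), 77.49186706542969)
```

```bash
ls pics
```

```text
s_crop.png
scene0.png
t_crop.png
top0.png
```

View pics/s_crop.png

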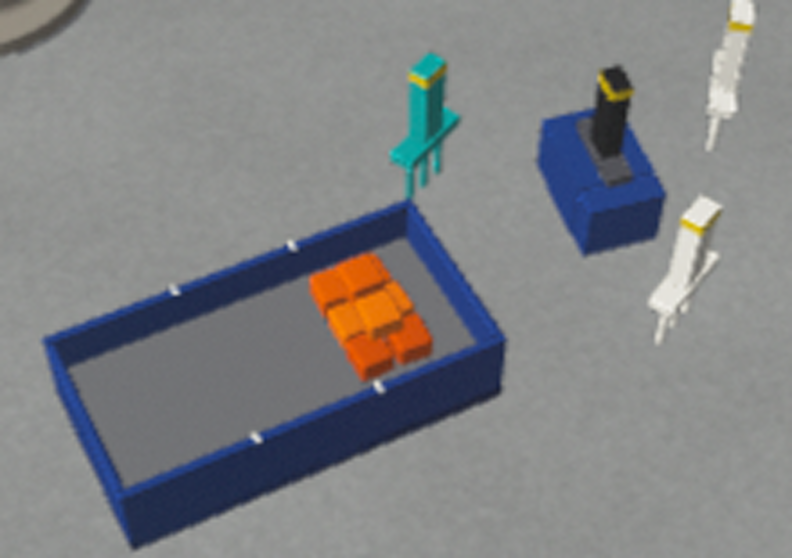

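View pics/t_crop.png

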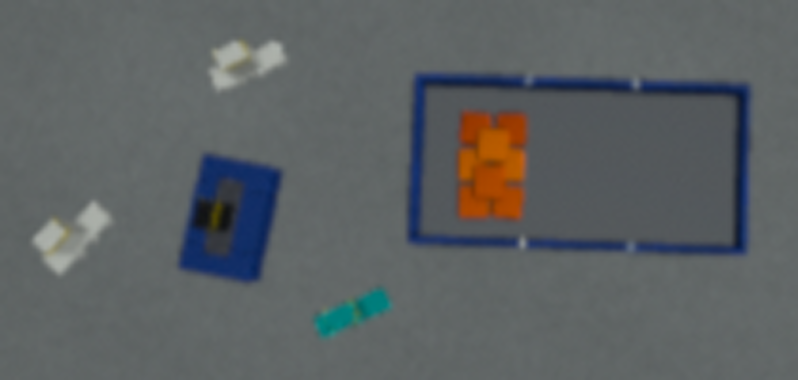

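The enlarged crops confirm it: the black post with the yellow band stands in the blue block at scene (320,115) and top (178,227). The turquoise and white ones stand free on the table. Next I'll measure the tray, rest, rake and chunks.

```bash
cat >> h.py <<'E'
def trayfit(P):
    X=[]
    for n in P:
        p,d=P[n];H=hsv(p);b=(H[...,0]>105)&(H[...,0]<130)&(H[...,1]>150)&(H[...,2]>40)
        b[:, :]&=True
        x,u,v=pts(n,d,b); s=(abs(x[:,2]-.067)<.004)&(x[:,1]<.2)&(x[:,1]>-.15)&(x[:,0]>.43)&(x[:,0]<.64); X.append(x[s])
    return X
E
python3 - <<'E'
from h import *
P={n:(np.load(n+'0_p.npy'),np.load(n+'0_d.npy')) for n in C}
X=trayfit(P)
for x in X: print('tray',len(x),np.median(x[:,2]),cv2.minAreaRect((x[:,:2]*1000).astype(np.float32)))
# white marks
for n in C:
    p,d=P[n];H=hsv(p)
    x,u,v=pts(n,d,(H[...,1]<40)&(H[...,2]>140)); 
    s=(abs(x[:,2]-.067)<.006)&(x[:,1]<.2)&(x[:,1]>-.15)&(x[:,0]>.43)&(x[:,0]<.64)
    k=cv2.connectedComponentsWithStats((np.bincount(v[s]*512+u[s],minlength=384*512)>0).reshape(384,512).astype(np.uint8))
    for i in range(1,k[0]): print(n,'mark',k[3][i].round(1),ray(n,*k[3][i],.068).round(4))
# rake: yellow band + black top
for n in C:
    p,d=P[n];H=hsv(p)
    yel=(H[...,0]>18)&(H[...,0]<35)&(H[...,1]>120)&(H[...,2]>100)
    x,u,v=pts(n,d,yel); s=(abs(x[:,0]-.49)<.06)&(abs(x[:,1]-.33)<.06)
    print(n,'yellow',s.sum(),u[s].mean(),v[s].mean(),x[s].mean(0),x[s].min(0),x[s].max(0))
    x,u,v=pts(n,d); s=(abs(x[:,0]-.49)<.06)&(abs(x[:,1]-.33)<.06)&(x[:,2]>.122)
    print(n,'top',s.sum(),u[s].mean(),v[s].mean(),x[s].mean(0),x[s,2].max(),cv2.minAreaRect((x[s,:2]*1000).astype(np.float32)))
    s=(abs(x[:,0]-.49)<.06)&(abs(x[:,1]-.33)<.06)&(x[:,2]>.058)&(x[:,2]<.066)
    print(n,'bar',s.sum(),x[s].mean(0),cv2.minAreaRect((x[s,:2]*1000).astype(np.float32)))
    org=(H[...,1]>180)&(H[...,0]<16)&(H[...,2]>120)
    x,u,v=pts(n,d,org); s=(x[:,1]<.2)&(x[:,1]>0)&(x[:,0]<.63);x=x[s]; print(n,'orange',len(x),x.min(0),x.max(0))
    # plate
    x,u,v=pts(n,d); s=(abs(x[:,0]-.535)<.04)&(x[:,1]<.05)&(x[:,1]>-.06); print('plate z',np.median(x[s,2])); s=(abs(x[:,0]-.535)<.1)&(x[:,1]<-.14)&(x[:,1]>-.17);print('table z',np.median(x[s,2]))
E
```

```text
tray 661 0.06708083787271982 ((533.5194091796875, 31.273361206054688), (283.2707824707031, 145.38194274902344), 87.1332015991211)
tray 268 0.06696285435096636 ((530.1370849609375, 29.728172302246094), (279.5732727050781, 138.9668426513672), 87.4772720336914)
scene mark [230.6 147.8] [0.4667 0.081  0.068 ]
scene mark [198.  160.5] [ 0.4632 -0.0094  0.068 ]
scene mark [254.8 187.2] [0.6038 0.0743 0.068 ]
scene mark [220.8 201.2] [ 0.5994 -0.0149  0.068 ]
top mark [257. 234.] [0.4625 0.0781 0.068 ]
scene yellow 26 319.7692307692308 104.73076923076923 [0.49719983 0.32619645 0.12753643] [0.48169843 0.32034119 0.12299258] [0.50551842 0.33650474 0.13272701]
scene top 67 320.32835820895525 102.95522388059702 [0.49427873 0.32960232 0.12968084] 0.1363222067567422 ((492.87176513671875, 331.1715087890625), (17.47123146057129, 26.334182739257812), 76.8707275390625)
scene bar 81 [0.50068501 0.326706   0.0615225 ] ((494.5171813964844, 331.19354248046875), (22.80002212524414, 66.04153442382812), 76.49718475341797)
scene orange 632 [0.48496168 0.07576901 0.03371322] [0.57880381 0.14326102 0.0811324 ]
plate z 0.03473152789200825
table z -0.0005669645228895496<stdin>:17: RuntimeWarning: Mean of empty slice.
  ret = ret.dtype.type(ret / rcount)
  ret = um.true_divide(
Traceback (most recent call last):
ValueError: zero-size array to reduction operation minimum which has no identity
```

play_rows(
  plan=[
    [[3.5,-3.3,0,0.057],[7,-6.6,0,0.057],[10.5,-9.9,0,0.057],[14,-13.2,0,0.057],[17.5,-16.5,0,0.057],[21,-19.8,0,0.057],[24.5,-23.1,0,0.057],[28,-26.4,0,0.057],[31,-29.3,0,0.057],[31,-29.3,0,0.057]],
  ],
  grip=8.5,
  force=80,
)

```text
time_s: 1.1
ee_pos: [0.4973, 0.3234, 0.2312]
tool_rot: [-3.138, 0.004, 2.903]
contact_force: [0.5, -0.4, -0.6]
grip_width: 0.085
```

```bash
cat >> h.py <<'E'
def snap(tag):
    o={}
    for n in C:
        p,d=manip.capture(n);np.save(f'{n}{tag}_p.npy',p);np.save(f'{n}{tag}_d.npy',d);o[n]=(p,d)
    return o
def crop(p,u0,v0,w,h,s): return cv2.resize(np.ascontiguousarray(p[v0:v0+h,u0:u0+w,::-1]),None,fx=s,fy=s,interpolation=cv2.INTER_CUBIC)
E
python3 - <<'E'
from h import *
o=snap('1'); s=manip.observe(); print(s['ee_pos'],s['tool_rot'],s['time_s'])
a=crop(o['scene'][0],260,20,120,140,4);b=crop(o['top'][0],130,170,100,140,4)
for n,im,u0,v0 in(("scene",a,260,20),("top",b,130,170)):
    q=(proj(n,s['ee_pos'])[0]-[u0,v0])*4; cv2.drawMarker(im,(int(q[0]),int(q[1])),(0,255,0),0,20)
cv2.imwrite('pics/g1.png',cv2.resize(np.hstack([a,b]),None,fx=.9,fy=.9))
E
```

```text
[0.49247951 0.32981058 0.23088628] [-3.14108847e+00 -7.05361124e-04  2.91182184e+00] 1.2
```

View pics/g1.png

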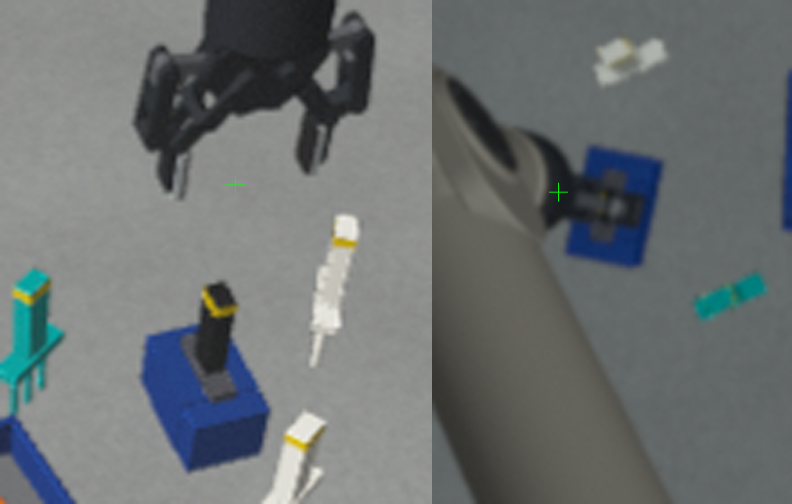

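The gripper stands above the rake post with its jaws along the rake's y, and the TCP mark agrees with the measured post at (0.493, 0.331). I'll descend.

play_rows(
  plan=[
    [[0,0,-3,0],[0,0,-6,0],[0,0,-9,0],[0,0,-12,0],[0,0,-14,0],[0,0,-15,0],[0,0,-15.8,0],[0,0,-15.8,0],[0,0,-15.8,0],[0,0,-15.8,0]],
  ],
)

```text
time_s: 2.2
ee_pos: [0.4927, 0.3317, 0.0745]
tool_rot: [3.14, 0.001, 2.915]
contact_force: [-0.1, -0.0, -0.5]
grip_width: 0.0851
```

play_rows(
  plan=[
    [[0,0,0,0],[0,0,0,0],[0,0,0,0],[0,0,0,0],[0,0,0,0],[0,0,0,0],[0,0,0,0],[0,0,0,0],[0,0,0,0],[0,0,0,0]],
  ],
  grip=0.5,
  force=80,
)

```text
time_s: 3.2
ee_pos: [0.4922, 0.3311, 0.0735]
tool_rot: [3.141, 0.0, 2.915]
contact_force: [0.0, -1.0, 1.6]
grip_width: 0.0152
```

play_rows(
  plan=[
    [[0,0,1,0],[0,0,3,0],[0,0,5,0],[0,0,7,0],[0,0,8,0],[0,0,8,0],[0,0,8,0],[0,0,8,0],[0,0,8,0],[0,0,8,0]],
  ],
)

```text
time_s: 4.2
ee_pos: [0.4916, 0.3308, 0.1526]
tool_rot: [-3.141, -0.001, 2.915]
contact_force: [0.9, 0.8, -2.5]
grip_width: 0.0149
```

```bash
python3 - <<'E'
from h import *
o=snap('2'); s=manip.observe(); print(s['ee_pos'],s['tool_rot'],s['contact_force'],s['torque'],s['grip_width'],s['time_s'])
a=crop(o['scene'][0],150,60,220,150,3.6);cv2.imwrite('pics/s2.png',a)
P={n:(np.load(n+'0_p.npy'),np.load(n+'0_d.npy')) for n in C}
# chunks in tray frame
c=np.array([.532,.031]);a=np.radians(87.2);ey=np.array([np.cos(a),np.sin(a)]);ex=np.array([ey[1],-ey[0]])
for n in C:
    p,d=P[n];H=hsv(p);m=(H[...,1]>180)&(H[...,0]<20)&(H[...,2]>120)
    x,u,v=pts(n,d,m);q=np.c_[(x[:,:2]-c)@ex,(x[:,:2]-c)@ey,x[:,2]]; s=(abs(q[:,0])<.066)&(abs(q[:,1])<.136);q=q[s]
    hh=H[v[s],u[s],0]
    print(n,q.min(0).round(4),q.max(0).round(4), np.unique(hh,return_counts=True))
    im=cv2.resize(p[:,:,::-1],None,fx=1,fy=1)
cv2.imwrite('pics/heap.png',np.hstack([crop(o['scene'][0],225,140,55,55,7),crop(o['top'][0],230,190,45,55,7)]))
E
```

```text
[0.49180738 0.33090542 0.15289377] [-3.14104442e+00 -4.57232939e-04  2.91484550e+00] [-1.03306472  0.23731402 -1.65104971] [ 0.04141963  0.00793384 -0.0404604 ] 0.015047005591643358 4.3
scene [-0.0524  0.0464  0.0337] [0.0428 0.1116 0.0811] (array([ 8,  9, 10, 11, 12, 13, 14, 15, 16], dtype=uint8), array([  9,  34, 109, 122, 126,  91,  58,  83,  21]))
top [-0.048   0.0455  0.033 ] [0.0373 0.0992 0.0834] (array([ 8,  9, 10, 11, 12, 13, 14, 15, 16], dtype=uint8), array([  2,  10,  15,  53,  87, 118,  27, 105,   1]))
```

View pics/s2.png

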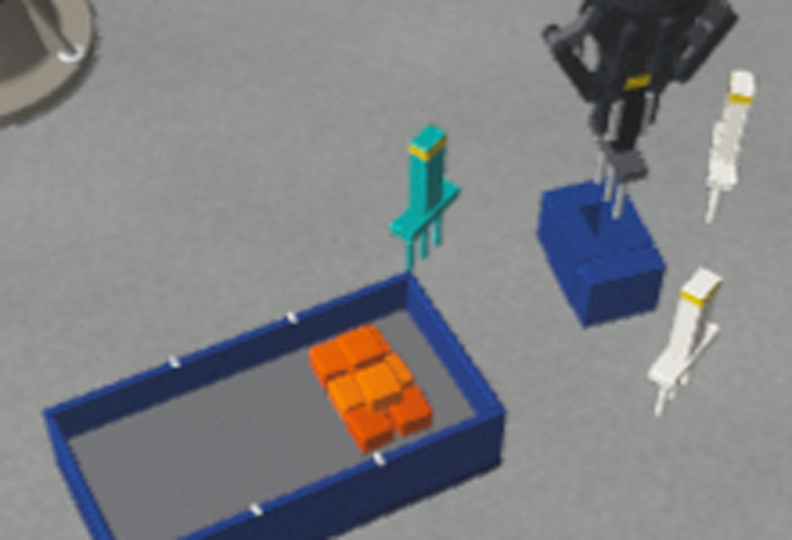

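View pics/heap.png

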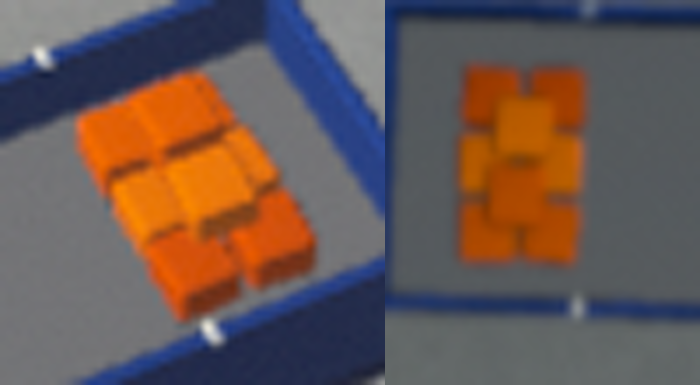

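The rake hangs upright in the gripper, with the band at crop (637,82). The heap is 2×3 with two on top, at tray y of about 46 to 105 mm. I'll go behind the heap with the tips held above the lower layer.

play_rows(
  plan=[
    [[0.6,-2.5,0,0.03],[1.3,-5,0,0.06],[1.9,-7.5,0,0.09],[2.5,-10,0,0.12],[3.1,-12.5,0,0.15],[3.8,-15,0,0.178],[4.5,-18,0,0.178],[4.5,-18,0,0.178],[4.5,-18,-1,0.178],[4.5,-18,-2,0.178]],
  ],
)

```text
time_s: 5.3
ee_pos: [0.5367, 0.1523, 0.1326]
tool_rot: [3.141, -0.0, 3.094]
contact_force: [-0.3, 0.7, -2.1]
grip_width: 0.0156
```

```bash
python3 - <<'E'
from h import *
o=snap('3'); s=manip.observe(); print(s['ee_pos'],s['tool_rot'],s['contact_force'],s['torque'],s['grip_width'],s['time_s'])
a=crop(o['scene'][0],160,80,160,150,3.6);b=crop(o['top'][0],220,180,60,150,3.6);cv2.imwrite('pics/s3.png',np.hstack([a,b]))
E
```

```text
[0.53494821 0.15209563 0.13101795] [-3.14048876 -0.00425403  3.09523706] [ 0.23718327 -0.22134713 -1.56657778] [-0.02008788  0.0300183  -0.07066615] 0.014636942142584517 5.4
```

View pics/s3.png

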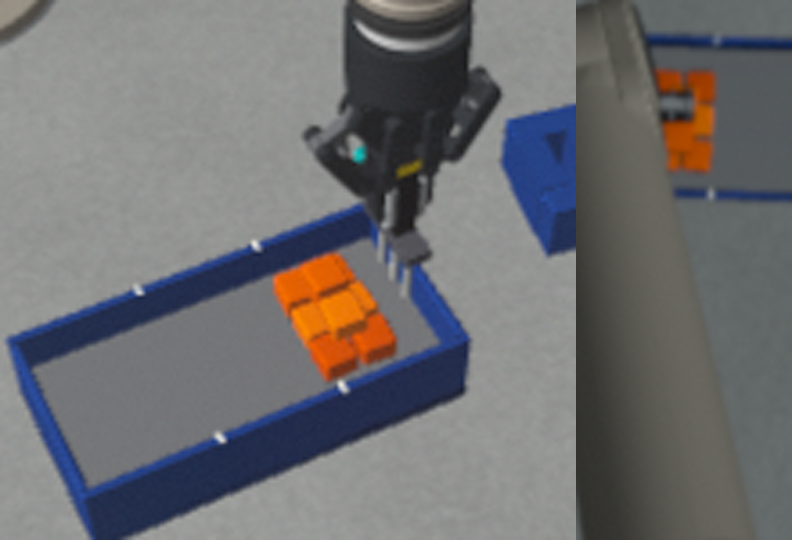

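The rake is behind the heap with its tips at about 62 mm, above the lower layer. I'll draw the top two chunks off toward -y.

play_rows(
  plan=[
    [[0,-0.6,0,0],[0,-1.2,0,0],[-0.1,-1.8,0,0],[-0.1,-2.4,0,0],[-0.15,-3,0,0],[-0.2,-3.6,0,0],[-0.2,-4.2,0,0],[-0.25,-4.8,0,0],[-0.25,-5.4,0,0],[-0.3,-6,0,0]],
  ],
)

```text
time_s: 6.4
ee_pos: [0.5341, 0.0906, 0.1334]
tool_rot: [3.141, 0.0, 3.093]
contact_force: [-0.1, 1.2, -1.2]
grip_width: 0.0151
```

```bash
python3 - <<'E'
from h import *
o=snap('4'); s=manip.observe(); print(s['ee_pos'],s['tool_rot'],s['contact_force'],s['torque'],s['grip_width'],s['time_s'])
a=crop(o['scene'][0],160,80,160,150,3.6);b=crop(o['top'][0],220,180,60,150,3.6);cv2.imwrite('pics/s4.png',np.hstack([a,b]))
E
```

```text
[0.53388054 0.08949453 0.13330651] [-3.14081224e+00 -1.86403606e-04  3.09119494e+00] [-0.24821163 -1.35026328 -1.69570437] [-0.00713005  0.0552668  -0.00375831] 0.014933523352379898 6.5
```

View pics/s4.png

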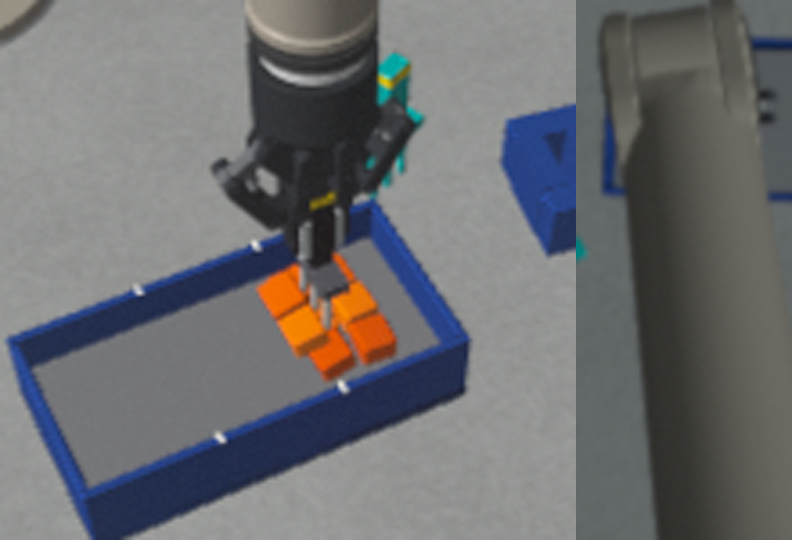

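Both top chunks are moving to the front edge, with the front row still in place. I'll keep going.

play_rows(
  plan=[
    [[0,-0.6,0,0],[0,-1.2,0,0],[-0.1,-1.8,0,0],[-0.1,-2.4,0,0],[-0.15,-3,0,0],[-0.2,-3.6,0,0],[-0.2,-4.2,0,0],[-0.25,-4.8,0,0],[-0.25,-5.4,0,0],[-0.3,-5.4,0,0]],
  ],
)

```text
time_s: 7.5
ee_pos: [0.531, 0.0357, 0.1334]
tool_rot: [-3.141, 0.0, 3.091]
contact_force: [0.1, -0.4, -1.8]
grip_width: 0.0152
```

```bash
python3 - <<'E'
from h import *
o=snap('5'); s=manip.observe(); print(s['ee_pos'],s['tool_rot'],s['contact_force'],s['torque'],s['grip_width'],s['time_s'])
a=crop(o['scene'][0],160,80,160,150,3.6);b=crop(o['top'][0],220,180,60,150,3.6);cv2.imwrite('pics/s5.png',np.hstack([a,b]))
E
```

```text
[0.53092862 0.03702566 0.13334455] [ 3.14126688e+00 -6.51318265e-05  3.09259363e+00] [-0.47921598  0.18118177 -1.57076873] [-0.09492717 -0.01746591 -0.04994626] 0.015120386796550176 7.6
```

View pics/s5.png

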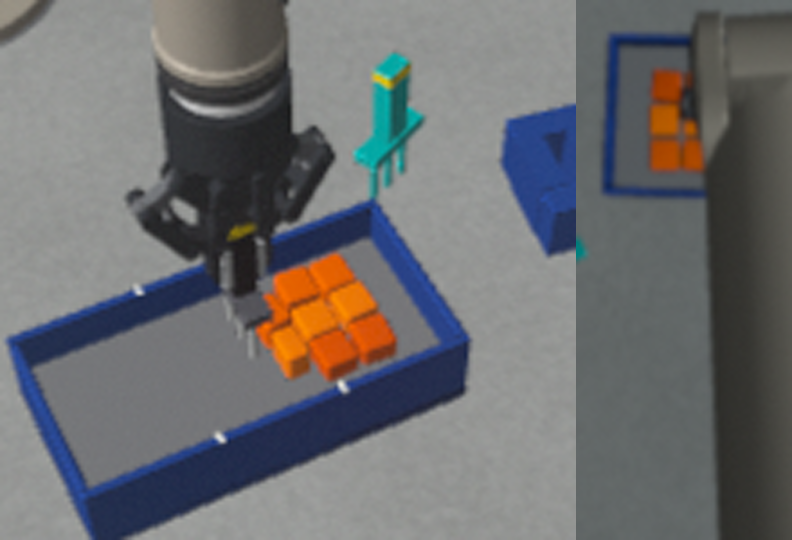

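Both chunks came down in front of the front row, so the heap is now one layer deep. Next I'll lift and go behind the heap in the +x lane.

play_rows(
  plan=[
    [[0,0,1.5,0],[0,0,3,0],[1,2,3,0],[2,4,3,0],[3,6,3,0],[4,8,3,0],[4.5,10,3,0],[4.5,11.1,3,0],[4.5,11.1,3,0],[4.5,11.1,3,0]],
  ],
)

```text
time_s: 8.6
ee_pos: [0.5755, 0.1472, 0.1632]
tool_rot: [-3.141, -0.001, 3.093]
contact_force: [-0.9, 0.7, -1.1]
grip_width: 0.0149
```

```bash
cat > tr.py <<'E'
from h import *
c=np.array([.5325,.031]);a_=np.radians(87.2);ey=np.array([np.cos(a_),np.sin(a_)]);ex=np.array([ey[1],-ey[0]])
def T2W(x,y,z): return np.r_[c+x*ex+y*ey,z]
def W2T(w): w=np.atleast_2d(w); return np.c_[(w[:,:2]-c)@ex,(w[:,:2]-c)@ey]
def rect(o,n,h=.052,s=2.5):
    # tray view rectified at height h; image x = tray y (left = -y... right=+y), image y = tray x ; s px per mm
    k=np.array([[-.075,-.145],[-.075,.145],[.075,.145],[.075,-.145]])
    src=np.float32([proj(n,T2W(x,y,h))[0] for x,y in k]); dst=np.float32([[ (y+.145)*1000*s,(x+.075)*1000*s] for x,y in k])
    return cv2.warpPerspective(np.ascontiguousarray(o[n][0][:,:,::-1]),cv2.getPerspectiveTransform(src,dst),(int(290*s),int(150*s)),flags=cv2.INTER_CUBIC)
def grid(im,s=2.5):
    for y in(-135,-45,45,135): cv2.line(im,(int((y+145)*s),0),(int((y+145)*s),im.shape[0]),(255,255,255),1)
    for x in(-65,-40,-20,0,20,40,65): cv2.line(im,(0,int((x+75)*s)),(im.shape[1],int((x+75)*s)),(0,255,0) if abs(x)<65 else (255,255,255),1)
    return im
E
python3 - <<'E'
from tr import *
o=snap('6'); s=manip.observe(); print(s['ee_pos'],s['tool_rot'],s['contact_force'],s['grip_width'],s['time_s'],W2T(s['ee_pos']))
cv2.imwrite('pics/s6.png',cv2.resize(np.vstack([grid(rect(o,'scene')),crop(o['scene'][0],160,80,145,75,5)]),None,fx=.75,fy=.75))
E
```

```text
[0.57578221 0.14634192 0.16339063] [-3.14081022e+00 -1.50500578e-04  3.09101836e+00] [ 0.12031855 -0.30761561 -2.13174155] 0.015589116550732545 8.7 [[0.03759611 0.11731854]]
```

View pics/s6.png

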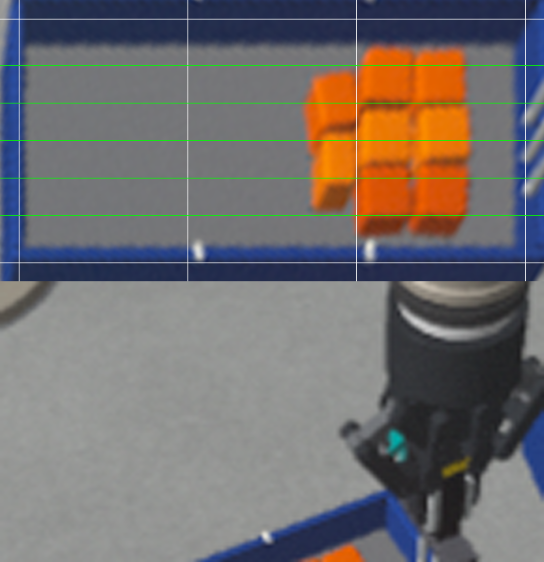

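Rectified view: three columns at tray x of -50..-19, -19..+11 and 13..41 mm, and the two fallen ones at y of 19..45. Behind the +x column it's clear, so I'll descend to feel for the plate. Depth suggests about 35 mm.

play_rows(
  plan=[
    [[0,0,-1.5,0],[0,0,-3,0],[0,0,-4,0],[0,0,-4.8,0],[0,0,-5.2,0],[0,0,-5.4,0],[0,0,-5.6,0],[0,0,-5.6,0],[0,0,-5.6,0],[0,0,-5.6,0]],
  ],
)

```text
time_s: 9.7
ee_pos: [0.5762, 0.1481, 0.1077]
tool_rot: [3.141, 0.001, 3.093]
contact_force: [-0.1, -0.1, -1.7]
grip_width: 0.0152
```

```bash
cat >> h.py <<'E'
def feel(k=4):
    F=[];Z=[]
    for i in range(k):
        s=manip.observe();F.append(s['contact_force']);Z.append(s['ee_pos']); manip.capture('scene')
    s=manip.observe();F.append(s['contact_force']);Z.append(s['ee_pos'])
    print('F',np.mean(F,0).round(2),'sd',np.std(F,0).round(2),'pos',np.mean(Z,0).round(4),'t',s['time_s'])
E
python3 -c "
from h import *
feel()"
```

```text
F [-0.06  0.09 -1.58] sd [0.58 0.22 0.52] pos [0.5761 0.1481 0.1076] t 9.9
```

play_rows(
  plan=[
    [[0,0,-0.05,0],[0,0,-0.1,0],[0,0,-0.15,0],[0,0,-0.2,0],[0,0,-0.2,0],[0,0,-0.2,0],[0,0,-0.2,0],[0,0,-0.2,0],[0,0,-0.2,0],[0,0,-0.2,0]],
  ],
)

```text
time_s: 10.9
ee_pos: [0.576, 0.148, 0.1054]
tool_rot: [3.141, 0.0, 3.093]
contact_force: [-0.2, 0.0, -0.8]
grip_width: 0.0155
```

```bash
python3 -c "
from h import *
feel()"
```

```text
F [-0.3   0.05 -1.46] sd [0.16 0.36 0.48] pos [0.576  0.148  0.1054] t 11.1
```

play_rows(
  plan=[
    [[0,0,-0.03,0],[0,0,-0.06,0],[0,0,-0.09,0],[0,0,-0.1,0],[0,0,-0.1,0],[0,0,-0.1,0],[0,0,-0.1,0],[0,0,-0.1,0],[0,0,-0.1,0],[0,0,-0.1,0]],
  ],
)

```text
time_s: 12.1
ee_pos: [0.576, 0.148, 0.1044]
tool_rot: [3.141, 0.0, 3.093]
contact_force: [0.3, 0.1, 0.1]
grip_width: 0.0154
```

```bash
python3 -c "
from h import *
feel(3)"
```

```text
F [ 0.18 -0.31  0.36] sd [0.2  0.48 0.28] pos [0.576  0.148  0.1044] t 12.25
```

Contact is felt: the baseline is -1.6 N and the reading is now about +0.3 N, so roughly 2 N on the plate at TCP z = 0.1044. I'll press slightly more (about 3.5 N) and draw the +x column along at 50 mm/s.

play_rows(
  plan=[
    [[0,0,-0.04,0],[-0.02,-0.5,-0.04,0],[-0.05,-1,-0.04,0],[-0.07,-1.5,-0.04,0],[-0.1,-2,-0.04,0],[-0.12,-2.5,-0.04,0],[-0.15,-3,-0.04,0],[-0.17,-3.5,-0.04,0],[-0.2,-4,-0.04,0],[-0.22,-4.5,-0.04,0]],
  ],
)

```text
time_s: 13.25
ee_pos: [0.5738, 0.1028, 0.104]
tool_rot: [3.141, 0.0, 3.093]
contact_force: [-0.8, 3.0, 2.1]
grip_width: 0.0152
```

```bash
python3 - <<'E'
from h import *
s=manip.observe(); print(s['ee_pos'],s['tool_rot'],s['contact_force'])
E
```

```text
[0.57380872 0.10280677 0.10402728] [3.14120663e+00 1.25436756e-04 3.09288006e+00] [-0.83967998  3.04239537  2.12726503]
```

Normal force is about 3.7 N and the motion is steady. I'll continue the stroke.

play_rows(
  plan=[
    [[-0.02,-0.5,0,0],[-0.05,-1,0,0],[-0.07,-1.5,0,0],[-0.1,-2,0,0],[-0.12,-2.5,0,0],[-0.15,-3,0,0],[-0.17,-3.5,0,0],[-0.2,-4,0,0],[-0.22,-4.5,0,0],[-0.24,-5,0,0]],
  ],
)

```text
time_s: 14.25
ee_pos: [0.5713, 0.0526, 0.1039]
tool_rot: [3.141, -0.0, 3.093]
contact_force: [-0.3, 3.1, 1.7]
grip_width: 0.015
```

```bash
python3 - <<'E'
from tr import *
o=snap('7'); s=manip.observe(); print(s['ee_pos'],s['tool_rot'],s['contact_force'],s['grip_width'],s['time_s'],W2T(s['ee_pos']))
cv2.imwrite('pics/s7.png',cv2.resize(np.vstack([grid(rect(o,'scene')),crop(o['scene'][0],160,100,145,100,5)]),None,fx=.65,fy=.65))
E
```

```text
[0.57123236 0.05142854 0.10392164] [-3.14042151e+00 -2.41200373e-04  3.09165995e+00] [0.50120538 0.99379474 1.86078851] 0.014819643952381771 14.35 [[0.03768819 0.02229621]]
```

View pics/s7.png

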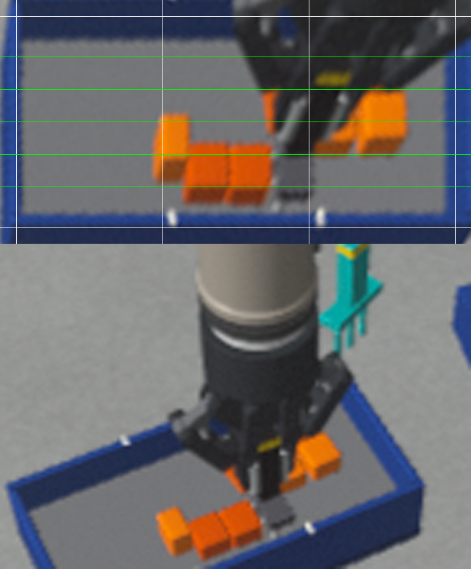

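The rake is drawing three chunks along in single file (crop px 160-255, 530). Another 42 mm puts two of them well inside the far third.

play_rows(
  plan=[
    [[-0.02,-0.5,0,0],[-0.05,-1,0,0],[-0.07,-1.5,0,0],[-0.1,-2,0,0],[-0.12,-2.5,0,0],[-0.15,-3,0,0],[-0.17,-3.5,0,0],[-0.2,-4,0,0],[-0.21,-4.2,0,0],[-0.21,-4.2,0,0]],
  ],
)

```text
time_s: 15.35
ee_pos: [0.5692, 0.0101, 0.104]
tool_rot: [-3.141, -0.0, 3.092]
contact_force: [0.5, 1.3, 2.7]
grip_width: 0.0152
```

play_rows(
  plan=[
    [[0.05,1,0,0],[0.05,1,1,0],[0.05,1,2.5,0],[0.05,1,4,0],[0.05,1,6,0],[-1,2,6,0],[-2.5,4,6,0],[-4,6,6,0],[-5.5,8,6,0],[-6.5,10,6,0]],
  ],
)

```text
time_s: 16.35
ee_pos: [0.5012, 0.1124, 0.1627]
tool_rot: [-3.141, -0.003, 3.094]
contact_force: [-0.2, -0.2, -0.9]
grip_width: 0.0148
```

```bash
python3 - <<'E'
from tr import *
o=snap('8'); s=manip.observe(); print(s['ee_pos'],s['tool_rot'],s['contact_force'],s['grip_width'],s['time_s'],W2T(s['ee_pos']))
cv2.imwrite('pics/s8.png',cv2.resize(np.vstack([grid(rect(o,'scene')),crop(o['scene'][0],160,100,145,100,5)]),None,fx=.65,fy=.65))
E
```

```text
[0.50076479 0.11541559 0.16273568] [ 3.14022791 -0.00380111  3.09994435] [ 0.06242446  0.63910615 -1.69734609] 0.015282247647638891 16.45 [[-0.03582101  0.08276455]]
```

View pics/s8.png

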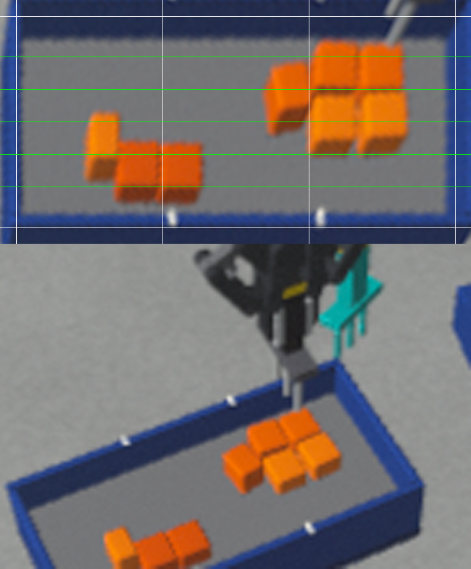

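Three chunks now lie at y of about -80, -60 and -33 in the +x lane, and five are left. I'll go behind the -x column.

play_rows(
  plan=[
    [[-0.7,2,0,0],[-0.7,3.9,0,0],[-0.7,3.9,0,0],[-0.7,3.9,-1.5,0],[-0.7,3.9,-3,0],[-0.7,3.9,-4,0],[-0.7,3.9,-4.8,0],[-0.7,3.9,-5.4,0],[-0.7,3.9,-5.7,0],[-0.7,3.9,-5.7,0]],
  ],
)

```text
time_s: 17.45
ee_pos: [0.4972, 0.1499, 0.1067]
tool_rot: [-3.141, -0.0, 3.093]
contact_force: [-0.8, 0.4, -1.3]
grip_width: 0.0154
```

```bash
python3 - <<'E'
from tr import *
o=snap('9'); s=manip.observe(); print(s['ee_pos'],s['tool_rot'],s['contact_force'],s['grip_width'],s['time_s'],W2T(s['ee_pos']))
cv2.imwrite('pics/s9.png',cv2.resize(np.vstack([grid(rect(o,'scene')),crop(o['scene'][0],180,100,125,80,5.8)]),None,fx=.65,fy=.65))
E
```

```text
[0.4976335  0.15011098 0.10728727] [3.14122336e+00 6.90647900e-04 3.09288762e+00] [ 0.66864596  0.80644819 -1.74905921] 0.015074792644591191 17.55 [[-0.04064341  0.11726556]]
```

View pics/s9.png

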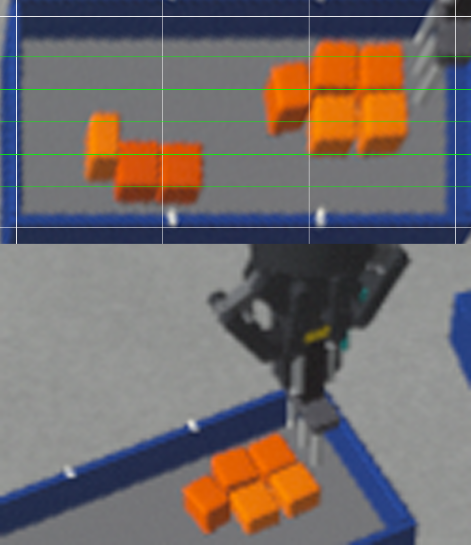

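The tines stand behind the -x column and clear the wall. This is the same light stroke, about 100 mm.

play_rows(
  plan=[
    [[0,0,-0.2,0],[0,0,-0.3,0],[-0.02,-0.5,-0.3,0],[-0.05,-1,-0.3,0],[-0.07,-1.5,-0.3,0],[-0.1,-2,-0.3,0],[-0.12,-2.5,-0.3,0],[-0.15,-3,-0.3,0],[-0.17,-3.5,-0.3,0],[-0.2,-4,-0.3,0]],
  ],
)

```text
time_s: 18.55
ee_pos: [0.4954, 0.1099, 0.1041]
tool_rot: [3.141, 0.0, 3.093]
contact_force: [-0.5, 2.7, 0.9]
grip_width: 0.015
```

play_rows(
  plan=[
    [[-0.02,-0.5,0,0],[-0.05,-1,0,0],[-0.07,-1.5,0,0],[-0.1,-2,0,0],[-0.12,-2.5,0,0],[-0.15,-3,0,0],[-0.17,-3.5,0,0],[-0.2,-4,0,0],[-0.22,-4.5,0,0],[-0.24,-5,0,0]],
  ],
)

```text
time_s: 19.55
ee_pos: [0.4928, 0.0596, 0.104]
tool_rot: [3.142, -0.0, 3.093]
contact_force: [0.0, 2.7, 1.8]
grip_width: 0.0153
```

```bash
python3 - <<'E'
from tr import *
o=snap('10'); s=manip.observe(); print(s['ee_pos'],s['tool_rot'],s['contact_force'],s['grip_width'],s['time_s'],W2T(s['ee_pos']))
cv2.imwrite('pics/s10.png',cv2.resize(np.vstack([grid(rect(o,'scene')),crop(o['scene'][0],160,100,145,100,5)]),None,fx=.65,fy=.65))
E
```

```text
[0.49274664 0.05866264 0.10391165] [-3.14062151e+00 -2.35444276e-04  3.09175636e+00] [-0.12995807 -0.22602822  2.05821556] 0.014750056479886888 19.65 [[-0.04105722  0.02568767]]
```

View pics/s10.png

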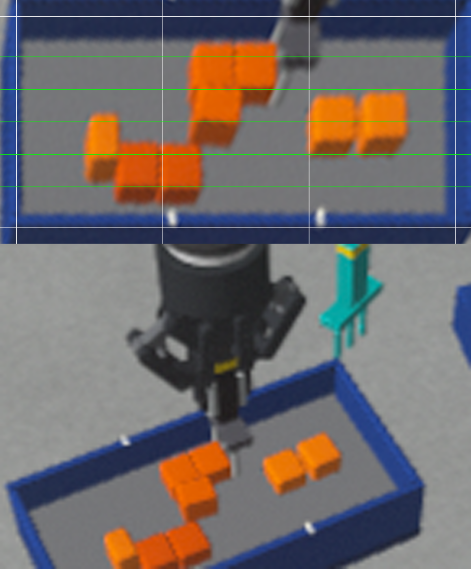

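The two centre-column chunks stay in the near third, three moved to the middle. I'll back off, lift clear, and check from there.

play_rows(
  plan=[
    [[0.02,0.5,0,0],[0.02,0.5,1,0],[0.02,0.5,3,0],[0.02,0.5,5.5,0],[0.02,0.5,8,0],[0.02,0.5,10.5,0],[1,3.5,10.5,0],[2,7.5,10.5,0],[3,11.5,10.5,0],[3,15,10.5,0]],
  ],
)

```text
time_s: 20.65
ee_pos: [0.5233, 0.2122, 0.2091]
tool_rot: [3.141, 0.0, 3.094]
contact_force: [1.0, 0.4, -2.1]
grip_width: 0.015
```

play_rows(
  plan=[
    [[-0.5,2.5,0,-0.04],[-1,5,0,-0.08],[-1.5,7.5,0,-0.12],[-2.2,9.5,0,-0.15],[-2.8,11,0,-0.17],[-3,12.3,0,-0.178],[-3,12.3,0,-0.178],[-3,12.3,0,-0.178],[-3,12.3,0,-0.178],[-3,12.3,0,-0.178]],
  ],
)

```text
time_s: 21.65
ee_pos: [0.4935, 0.3317, 0.209]
tool_rot: [-3.141, 0.0, 2.913]
contact_force: [-0.1, 0.1, -1.2]
grip_width: 0.015
```

```bash
python3 - <<'E'
from tr import *
o=snap('11'); s=manip.observe(); print(s['ee_pos'],s['tool_rot'],s['contact_force'],s['grip_width'],s['time_s'],W2T(s['ee_pos']))
cv2.imwrite('pics/s11.png',cv2.resize(np.vstack([grid(rect(o,'scene')),grid(rect(o,'top'))]),None,fx=.8,fy=.8))
cv2.imwrite('pics/s11b.png',crop(o['scene'][0],160,40,200,150,4))
for n in C:
    p,d=o[n];H=hsv(p);m=(H[...,1]>180)&(H[...,0]<20)&(H[...,2]>120)
    x,u,v=pts(n,d,m);q=np.c_[W2T(x),x[:,2]];s=(abs(q[:,0])<.07)&(abs(q[:,1])<.14);q=q[s]
    print(n,'max z',np.sort(q[:,2])[-8:].round(3))
    g=np.zeros((150,290),np.float32)
    for a,b,z in q: 
        i,j=int((a+.075)*1000)//8,int((b+.145)*1000)//8
        g[i,j]=max(g[i,j],z)
    G=(g[:19,:37]*1000).astype(int)
    for r in G: print(' '.join('%2d'%k if k else ' .' for k in r))
E
```

```text
[0.49327117 0.3321622  0.20902376] [-3.14151836e+00  1.39903389e-04  2.91348349e+00] [ 0.00858016  0.20144086 -2.3875556 ] 0.01491804365881866 21.75 [[-0.0538937   0.29888633]]
scene max z [0.063 0.063 0.063 0.063 0.063 0.064 0.065 0.065]
 .  .  .  .  .  .  .  .  .  .  .  .  .  .  .  .  .  .  .  .  .  .  .  .  .  .  .  .  .  .  .  .  .  .  .  .  .
 .  .  .  .  .  .  .  .  .  .  .  .  .  .  .  .  .  .  .  .  .  .  .  .  .  .  .  .  .  .  .  .  .  .  .  .  .
 .  .  .  .  .  .  .  .  .  .  .  .  .  .  .  .  .  .  .  .  .  .  .  .  .  .  .  .  .  .  .  .  .  .  .  .  .
 .  .  .  .  .  .  .  .  .  .  .  .  .  . 54 54 53 54 54 55 53 35  .  .  .  .  .  .  .  .  .  .  .  .  .  .  .
 .  .  .  .  .  .  .  .  .  .  .  .  .  . 54 58 59 57 55 57 57  .  .  .  .  .  .  .  .  .  .  .  .  .  .  .  .
 .  .  .  .  .  .  .  .  .  .  .  .  .  . 56 57 58 56 56 56 55  .  .  .  .  .  .  .  .  .  .  .  .  .  .  .  .
 .  .  .  .  .  .  .  .  .  .  .  .  .  . 57 57 59 57 56 55 56  .  .  .  .  .  .  . 34  .  .  .  .  .  .  .  .
 .  .  .  .  .  .  .  .  .  .  .  .  .  . 51 60 64 62 61  .  .  .  .  . 53 53 54 53 
[... 2716 characters left out ...]
.  .  .  .  .  .  .  .  .  .  .  .
 .  .  .  .  .  .  .  .  . 58 56 56 62 58 59  .  .  .  .  .  .  .  .  .  .  .  .  .  .  .  .  .  .  .  .  .  .
 .  .  .  .  .  .  .  .  .  .  .  . 51 52  .  .  .  .  .  .  .  .  .  .  .  .  .  .  .  .  .  .  .  .  .  .  .
 .  .  .  .  .  .  .  .  .  .  .  .  .  .  .  .  .  .  .  .  .  .  .  .  .  .  .  .  .  .  .  .  .  .  .  .  .
 .  .  .  .  .  .  .  .  .  .  .  .  .  .  .  .  .  .  .  .  .  .  .  .  .  .  .  .  .  .  .  .  .  .  .  .  .
 .  .  .  .  .  .  .  .  .  .  .  .  .  .  .  .  .  .  .  .  .  .  .  .  .  .  .  .  .  .  .  .  .  .  .  .  .
 .  .  .  .  .  .  .  .  .  .  .  .  .  .  .  .  .  .  .  .  .  .  .  .  .  .  .  .  .  .  .  .  .  .  .  .  .
```

View pics/s11.png

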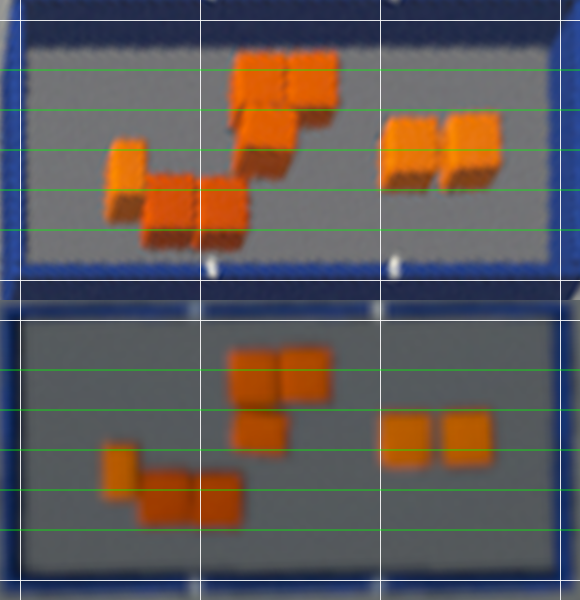

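View pics/s11b.png

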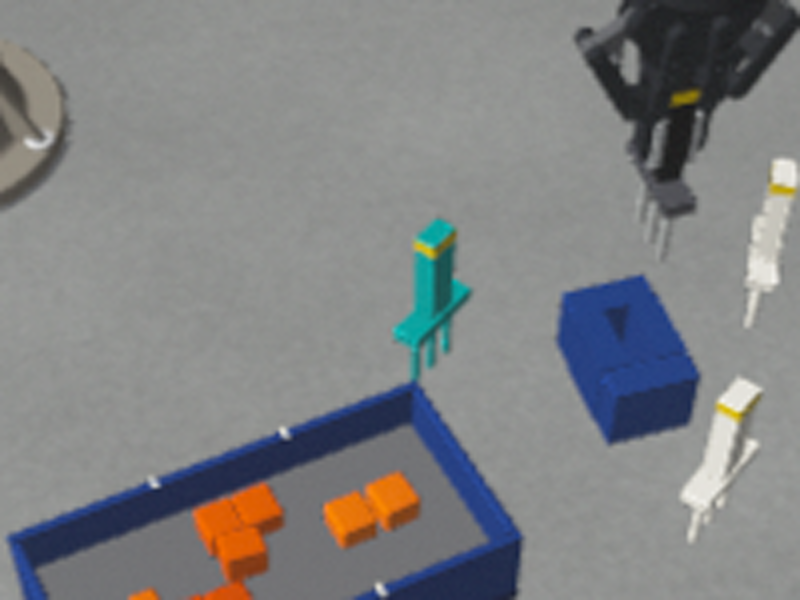

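Checks before returning the rake: all eight tops lie at 54-65 mm over a plate at 35 mm. The two that fell stand on their sides with level tops 28 mm up, so there's one layer. Counted along y (mm):
- **Near third:** 2 (59, 89)
- **Middle third:** 4 (-36, -16, -16, +7)
- **Far third:** 2 (-63, -86)

Now the rake goes back, first to just above the slot.

play_rows(
  plan=[
    [[-0.1,-0.1,-2,0],[-0.1,-0.1,-4,0],[-0.1,-0.1,-5.5,0],[-0.1,-0.1,-7,0],[-0.1,-0.1,-7.8,0],[-0.1,-0.1,-8,0],[-0.1,-0.1,-8,0],[-0.1,-0.1,-8,0],[-0.1,-0.1,-8,0],[-0.1,-0.1,-8,0]],
  ],
)

```text
time_s: 22.75
ee_pos: [0.4922, 0.3323, 0.1296]
tool_rot: [3.141, 0.001, 2.915]
contact_force: [1.2, -1.0, -1.8]
grip_width: 0.015
```

```bash
python3 - <<'E'
from tr import *
o=snap('12'); s=manip.observe(); print(s['ee_pos'],s['tool_rot'],s['contact_force'],s['grip_width'],s['time_s'])
p=np.ascontiguousarray(o['scene'][0]); a=crop(p,290,70,60,80,7)
e=s['ee_pos'];yw=s['tool_rot'][2]-np.pi
for k in(-18,0,18):
    w=e+np.array([np.cos(yw)*k/1000,np.sin(yw)*k/1000,-.0695]); q=(proj('scene',w)[0]-[290,70])*7+3; cv2.drawMarker(a,tuple(q.astype(int).tolist()),(0,255,0),0,8)
for k in(-26,26):
  for j in(-10,10):
    w=np.array([.4930+np.cos(yw)*k/1000-np.sin(yw)*j/1000,.331+np.sin(yw)*k/1000+np.cos(yw)*j/1000,.052]); q=(proj('scene',w)[0]-[290,70])*7+3; cv2.drawMarker(a,tuple(q.astype(int).tolist()),(0,255,255),1,8)
cv2.imwrite('pics/s12.png',a)
E
```

```text
[0.49202802 0.33214995 0.12929702] [3.14099397e+00 3.56269586e-04 2.91481662e+00] [ 3.88754428e-04  2.00284309e-01 -1.54340963e+00] 0.015288239005665557 22.85
```

View pics/s12.png

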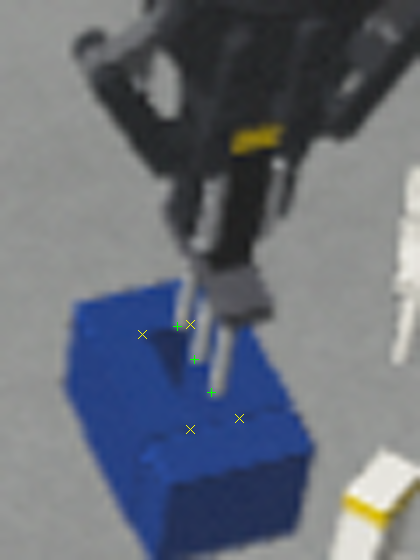

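The tine tips (green) sit over the slot, and prediction and picture agree. I'll correct y by 1 mm and lower.

play_rows(
  plan=[
    [[0,-0.1,-0.5,0],[0,-0.1,-1.2,0],[0,-0.1,-2,0],[0,-0.1,-2.8,0],[0,-0.1,-3.6,0],[0,-0.1,-4.4,0],[0,-0.1,-5,0],[0,-0.1,-5.3,0],[0,-0.1,-5.5,0],[0,-0.1,-5.5,0]],
  ],
)

```text
time_s: 23.85
ee_pos: [0.4921, 0.3311, 0.074]
tool_rot: [3.141, 0.0, 2.915]
contact_force: [0.1, -0.1, -1.8]
grip_width: 0.015
```

```bash
python3 -c "
from h import *
feel(2)
o=snap('13');cv2.imwrite('pics/s13.png',crop(o['scene'][0],270,60,90,90,6))"
```

```text
F [ 0.12 -0.1  -2.06] sd [0.17 0.32 0.38] pos [0.4921 0.3312 0.0741] t 23.95
```

View pics/s13.png

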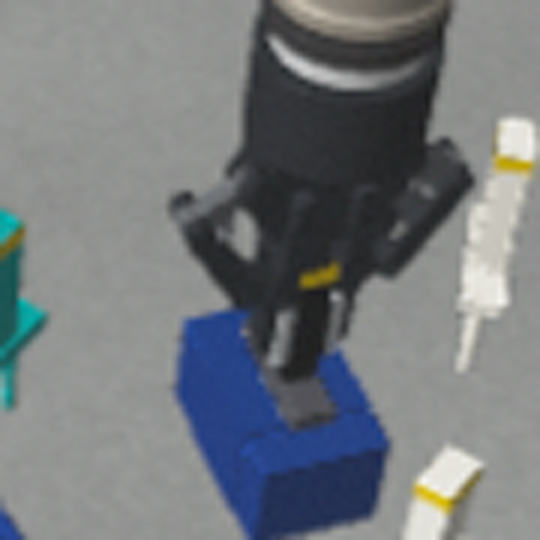

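The tines are in the slot and the bar is just above the block top. I'll lower the last 0.7 mm, then open.

play_rows(
  plan=[
    [[0,0,-0.03,0],[0,0,-0.06,0],[0,0,-0.07,0],[0,0,-0.07,0],[0,0,-0.07,0],[0,0,-0.07,0],[0,0,-0.07,0],[0,0,-0.07,0],[0,0,-0.07,0],[0,0,-0.07,0]],
  ],
)

```text
time_s: 25.05
ee_pos: [0.492, 0.3311, 0.0735]
tool_rot: [3.141, 0.0, 2.915]
contact_force: [-1.1, -0.7, 4.0]
grip_width: 0.0151
```

play_rows(
  plan=[
    [[0,0,0,0],[0,0,0,0],[0,0,0,0],[0,0,0,0],[0,0,0,0],[0,0,0,0],[0,0,0,0],[0,0,0,0],[0,0,0,0],[0,0,0,0]],
  ],
  grip=8.5,
)

```text
time_s: 26.05
ee_pos: [0.4919, 0.331, 0.0732]
tool_rot: [3.142, -0.0, 2.915]
contact_force: [-0.1, -0.3, 0.5]
grip_width: 0.0846
```

play_rows(
  plan=[
    [[0,0,1,0],[0,0,3,0],[0,0,5,0],[0,0,8,0],[0,0,11,0],[0,0,14,0],[0,0,16,0],[-2,3,16,0],[-5,7,16,0],[-8,11,16,0]],
  ],
)

```text
time_s: 27.05
ee_pos: [0.4117, 0.4417, 0.2347]
tool_rot: [3.14, 0.001, 2.912]
contact_force: [0.0, 0.1, 0.2]
grip_width: 0.0851
```

play_rows(
  plan=[
    [[-3,4,0,0],[-6,7,0,0],[-9,10,0,0],[-12,13,0,0],[-15,16,0,0],[-18,18,0,0],[-18,18,0,0],[-18,18,0,0],[-18,18,0,0],[-18,18,0,0]],
  ],
)

```text
time_s: 28.05
ee_pos: [0.2339, 0.6201, 0.2336]
tool_rot: [3.141, 0.001, 2.912]
contact_force: [0.1, -0.4, -0.1]
grip_width: 0.085
```

```bash
python3 - <<'E'
from tr import *
o=snap('14'); s=manip.observe(); print(s['ee_pos'],s['contact_force'],s['grip_width'],s['time_s'],abs(s['qvel']).max())
cv2.imwrite('pics/s14.png',cv2.resize(o['scene'][0][:,:,::-1],(800,600),interpolation=cv2.INTER_CUBIC))
cv2.imwrite('pics/s14t.png',cv2.resize(np.vstack([grid(rect(o,'scene')),grid(rect(o,'top'))]),None,fx=.8,fy=.8))
cv2.imwrite('pics/s14r.png',crop(o['scene'][0],290,80,60,80,7))
for n in C:
    p,d=o[n]
    x,u,v=pts(n,d); s=(abs(x[:,0]-.49)<.06)&(abs(x[:,1]-.33)<.06)&(x[:,2]>.122)
    print(n,'top',s.sum(),x[s].mean(0),x[s,2].max(),cv2.minAreaRect((x[s,:2]*1000).astype(np.float32)))
    s=(abs(x[:,0]-.49)<.06)&(abs(x[:,1]-.33)<.06)&(x[:,2]>.056)&(x[:,2]<.068)
    print(n,'bar',s.sum(),np.median(x[s,2]),cv2.minAreaRect((x[s,:2]*1000).astype(np.float32)))
    H0,H1=np.load(n+'0_p.npy').astype(int),p.astype(int)
    df=(abs(H0-H1).max(2)>40).astype(np.uint8); k=cv2.connectedComponentsWithStats(df)
    print('changed',[k[2][i].tolist() for i in range(1,k[0]) if k[2][i,4]>6])
E
```

```text
[0.2333917  0.62029928 0.23351   ] [-0.19323057 -0.54833414  0.61934359] 0.08499140613900646 28.15 0.007118532408398155
scene top 65 [0.49351566 0.33064856 0.12989125] 0.13487438824105438 ((491.6961364746094, 331.75823974609375), (16.779224395751953, 27.58059310913086), 76.8929443359375)
scene bar 109 0.061073854844671566 ((497.7110595703125, 330.55975341796875), (21.286924362182617, 79.88577270507812), 76.98484802246094)
changed [[96, 0, 9, 26, 83], [104, 0, 6, 20, 50], [138, 0, 5, 14, 26], [146, 0, 4, 14, 26], [105, 26, 8, 15, 17], [236, 150, 23, 18, 247], [192, 160, 39, 44, 767], [246, 167, 24, 19, 282]]
top top 49 [0.48892431 0.32960137 0.13024079] 0.13636485776543902 ((489.348388671875, 330.373291015625), (17.213838577270508, 24.097808837890625), 77.62191772460938)
top bar 101 0.06037029619607372 ((491.8692321777344, 325.3548583984375), (85.57111358642578, 49.80607986450195), 7.876620769500732)
changed [[241, 200, 18, 28, 324], [279, 201, 23, 14, 185], [265, 212, 17, 17, 199], [0, 315, 73, 28, 977], [7, 335, 20, 16, 207], [0, 339, 5, 9, 33], [28, 345, 43, 23, 649], [22, 352, 6, 11, 34], [20, 360, 4, 12, 33], [27, 369, 34, 15, 258]]
```

View pics/s14.png

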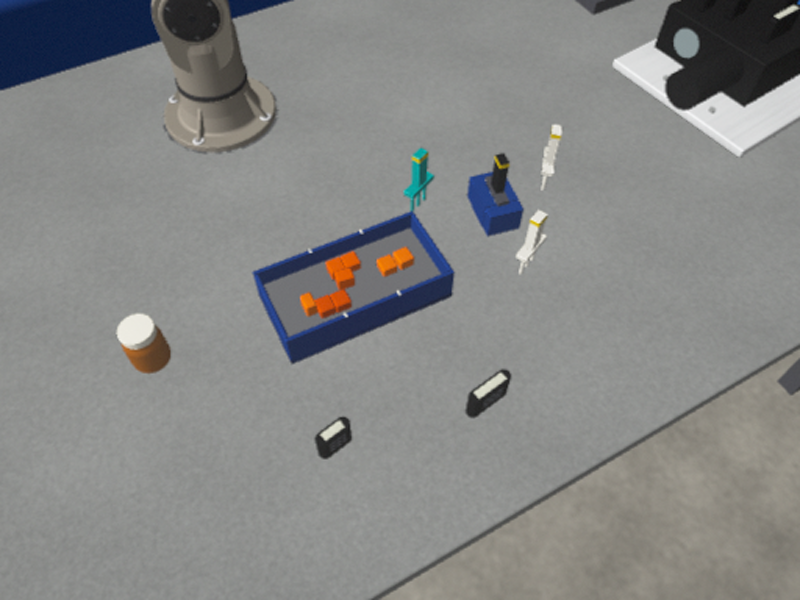

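View pics/s14t.png

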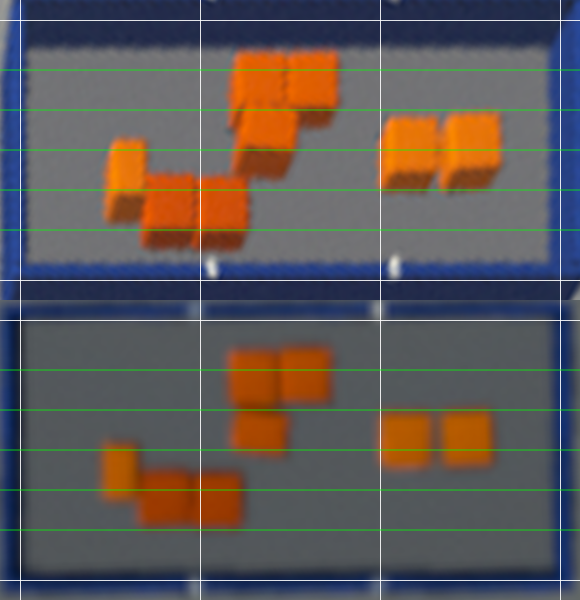

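View pics/s14r.png

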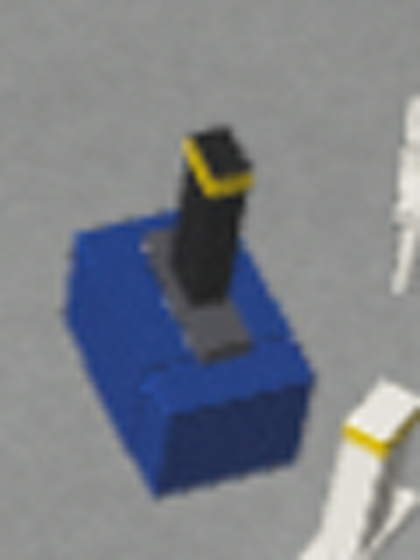

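The rake stands in its rest exactly as before, with no changed pixels around the rest, jar or filter holders. All eight chunks lie in one layer. Handing in.

```bash
python3 -c "
from station import manip
print(manip.close_job())"
```

```text
the job is handed in; nothing more can be done
None
```

The heap is spread into one layer, the rake is back in its rest, and I handed the job in at 28 s of the 72 s allowed. `close_job` gave no verdict.

**What I did:** I drew the two top chunks off with the tips above the lower layer. After feeling for the plate, I drew the +x column about 137 mm over 2.8 s, and the -x column about 90 mm over 1.8 s. The force readings I took during these strokes came to about 2.5 to 4.3 N on the plate. I sampled them only at the end of each move, so a brief peak in between would not show.

**Final checks:**
- **Thirds:** there are 2 chunks in the near third, 4 in the middle and 2 in the far third. Every chunk's centre is at least 8 mm from a boundary.
- **One layer:** all chunk tops are 19 to 32 mm above the plate in the depth readings, too low for anything to be stacked. The two chunks that fell from the top stand on their sides, about 28 mm high with level tops.
- **Rake and bystanders:** comparing the first and last pictures shows no change around the rest, rake, jar, filter holders or look-alikes.

**Disagreements:** the two cameras differed by 2 to 5 mm in x on the tray and rest. I used values between them for the tray and close to the scene camera for the rake and rest. The grasp, the strokes and setting the rake back all went as measured.

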